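# Set the copy stand's leg to its mark and close the cam

## Task

The slide-copying stand lies in its cradle with its cam lever open: take its sliding brass leg by the pull bar and draw it out against the spring until the pointer on the leg stands level with the middle of the red mark on the scale. Then, still holding the leg there by the bar, slide your fingers along the bar so that they push the red cam lever fully closed; the lever must not be closed while the pointer is off the mark. Finish still holding the pull bar with the pointer on the mark and the lever closed (the spring takes the leg back if you let go), and leave the slide, bottle, focusing tube and slide carrier undisturbed.

Things in the scene. Friction and masses are not known exactly. Their poses are not given: they have to be found in the camera images.
- stand: walnut cradle board of the copy stand, 120 (x) x 420 (y) x 18 mm, fixed to the ledge. Origin: centre of its underside, on the ledge. Its y axis is the direction in which the leg is drawn out; its x axis runs along the pull bar, away from the robot to within 20 degrees
- leg (a joint): how far the leg (square brass sleeve, 36 x 36 x 170 mm) has been drawn out along the stand's +y, m: 0 = in (where it starts), 0.13 = end stop. A spring draws it back to 0 with 3.6 N (in) to 4.6 N (out), damped (12 N s/m), also when the lever is closed. All of pull bar, lever and pointer ride on the leg
- bar_mid (a point): middle of the straight brass pull bar on the leg: 170 long (its x) x 12 (y) x 20 mm high, top 105 mm above the ledge, on a 7 mm post at each end. 27 mm free under it to a steel cross head (170 x 30 mm, top 58 mm above the ledge). Axes as the stand's; this point is 95 mm above the ledge. Grasp from above, fingers along y, about 55 mm from the middle towards -x
- cam_lever (a joint): angle of the red cam lever, rad: near 0 (0 to 0.12) at the start = open, pointing along the stand's +y and passing below the pull bar; 0.95 = closed against its stop, swung towards the stand's +x. It swings level, stays where it is left (friction 0.08 N m) and does not hold the leg by itself
- lever_pivot (a point): the lever's upright pivot at the arm's mid-height (73 mm above the ledge), on the leg 15 mm towards -x and 50 mm towards -y from the middle of the bar; round it a steel disc of 28 mm diameter, its top 84 mm above the ledge
- lever_tip (a point): free end of the lever arm, 65 mm from the pivot, at mid-height. The arm is 12 mm wide, 66 to 80 mm above the ledge, 5 mm below the bar: fingertips that loosely straddle the bar and reach down to about 69 mm above the ledge push it when moved along the bar towards +x; it is closed when they have come about 30 to 60 mm past where they met it
- pointer_tip (a point): the tip of the black pointer, 8 mm wide, on the leg's +x side, 145 mm towards -y from the bar; 30 mm above the ledge. It rides with the leg and ends 1 mm short of the red mark's track
- mark_c (a point): the middle of the top of the red mark, a block 18 (x) x 8 (y) x 10 mm fixed on the white scale; 28 mm above the ledge. Axes as the stand's. The leg is right when the pointer tip has the same stand y as this point
- framed_slide: square glass slide in an oak frame, 85 x 85 x 9 mm, lying flat; origin under its centre. Leave alone
- bottle: amber glass bottle with cork, 52 mm diameter, 111 mm high; origin under its centre. Leave alone
- focus_tube: brass focusing tube standing on end, 52 mm diameter, 84 mm high; origin under its centre. Leave alone
- carrier: black tin slide carrier, 100 x 190 x 16 mm, lying flat; origin under its centre. Leave alone

How it is judged:
By the outcome, as a careful person would: the job done as asked, in the order asked, and still so for the second after the job is handed in, while the arm keeps its last pose, push and grip.
It also fails if it takes over 48 s, if anything falls off the work surface, if the arm or the gripper's body presses on something with over 40 N, if the wrist force passes 120 N, or if a joint passes its speed limit or range.

## Robot

A 6-joint arm with a two-finger parallel gripper is mounted at the origin on the work surface. World frame = base frame: x ahead of the robot, y to its left, z up, the work surface at z = 0. Lengths are in m, angles in rad, forces in N, time in s.
With the tool pointing down it reaches from about 0.425 to 0.95 m from the base axis. Payload 3.5 kg.
Tool frame: the origin (TCP) lies on the centre line of the jaws, within the pads' length; the fingertips stand 8 mm ahead of it and the grasp point (between the pads) lies 11 mm behind it; z points along the fingers, y is the line along which they close (so a half turn about z gives the same grasp; the last joint's range is limited). The gripper opens to 85 mm and grips with 20 to 120 N. Pads are 22 mm wide; open, the fingers measure 114 mm over their backs; the gripper's body (76 mm by 85 mm) begins 54 mm behind the grasp point. The pads swing forward as they close: fully open they stand 13 mm farther back than shut.
Start: joints at [1.096, 0.286, 1.577, -0, 1.279, -0.15], TCP at [0.215, 0.64, 0.239] pointing down, gripper open.
Joint ranges: [-2.77, 2.77], [-0.9, 2.22], [0.21, 2.48], [-1.53, 4.67], [0.24, 2.81], [-2.84, 2.84]. Speed limits (rad/s): [2.79, 2.79, 3.14, 3.14, 3.14, 3.14].

## Interface

Orientations are given as a unit quaternion [x, y, z, w].
In Python, from plant import ctrl gives the robot as it stands. The module is installed in compiled form; this text tells all that it offers.
- The arm moves only by the tool send_rows, never from a script. Its argument "steps" is a list of rows, each a list of 5 numbers: the shift along the tool's x, y, z in m, then the turn about the tool's z in degrees, then the opening, from -1 (shut) to 1 (fully open). A call has 1 to 12 rows; each row is the pose to reach, as a shift and turn from the pose commanded when the call began, along the tool's axes at that moment; what a row does not reach only later rows make up. A row lasts 1/10 s, in which the tool goes at most 50 mm and 8.59 degrees, less where a joint would pass 70% of its speed; a pose out of reach is approached as far as the arm can. A call with a gripper value outside its range is refused whole. The fingers move at their own pace and stop on an object; "squeeze" is the grip in N (left out, the last holds). Time passes only in rows, so rows that repeat a pose let the fingers close. It gives the time, the measured TCP pose, the force, the opening and the grip force at its end, in the units of the state.
- ctrl.get_state(): the state, without advancing time (a new reading comes with each control period).
- ctrl.read_camera(name): name is "scene" or "side" or "wrist"; returns the picture (420x560x3 uint8, red, green, blue); there is no depth.
- ctrl.calibration(name): a dict with "intrinsics" (3x3 intrinsics, pixels), "extrinsics" (4x4, takes a point from world to camera coordinates); the wrist camera has in their place "tool_from_camera" (4x4, takes a point from camera to tool coordinates, whose origin is the TCP and whose axes are the flange's). Camera axes: x right, y up, looking along -z (the intrinsics and any distortion apply to the point x, -y, -z); pixel columns grow to the right and rows downward; lengths in m; the calibration is good to about 2 mm. A picture is of the moment at which its call begins: read the wrist's pose just before it. calibration takes no time and is no camera call.
- ctrl.sign_off(): hands the job in; it is judged then, once.
The state is a dict: "time": time; "qpos": joint angles; "dq": joint speeds; "joint_efforts": joint torques, N m; "eef_pos": TCP position; "tcp_rot": TCP orientation; "contact_force": force on the tool from outside, world axes, zero at the start; "wrist_torque": the same for the moment, N m; "opening": opening from 0.0 (shut) to 1.0 (fully open); "finger_force": force on a finger pad.
Only numpy, scipy, OpenCV 4.12 (cv2) and the standard library are available. Lean on these libraries where they do the work, as an engineer would, in place of code of your own. Each camera call takes 0.05 s, during which the arm holds its last target. There are 200 camera calls.

## Working session

There is one attempt and no reset: what is moved stays moved. The work goes in short steps, Python scripts to look and compute and a tool call to move; the robot and the scene stay as the last step left them, time stands still between calls to the robot, and variables do not carry over. Pictures are saved under pics/ and viewed, at most 10 in all, crops included, and the job is handed in when it is done.

Besides the shell and the picture viewer there is one more tool, called after "Emit:" as a command line: name --pt "numbers of a row" for each row, then --argument value for the rest. send_rows: Moves the arm, as the interface text tells. Its arguments: {"type":"object","properties":{"steps":{"type":"array","items":{"type":"array","items":{"type":"number"}}},"squeeze":{"type":"number"}},"required":["steps"]}

```bash
mkdir -p pics
python3 - <<'E'
from plant import ctrl
import cv2,numpy as np
np.set_printoptions(precision=4,suppress=True)
for n in("scene","side"):
    cv2.imwrite(f"pics/{n}0.png",ctrl.read_camera(n)[:,:,::-1]); print(n,ctrl.calibration(n))
s=ctrl.get_state();print(s);print(ctrl.calibration("wrist"))
E
```

```text
scene {'intrinsics': array([[535.892 ,   0.    , 275.3984],
       [  0.    , 535.892 , 207.6609],
       [  0.    ,   0.    ,   1.    ]]), 'extrinsics': array([[-0.7164,  0.6975,  0.0176,  0.446 ],
       [-0.468 , -0.4991,  0.7293,  0.2059],
       [ 0.5174,  0.5142,  0.684 , -1.2237],
       [ 0.    ,  0.    ,  0.    ,  1.    ]])}
side {'intrinsics': array([[456.8462,   0.    , 273.2542],
       [  0.    , 456.8462, 214.4375],
       [  0.    ,   0.    ,   1.    ]]), 'extrinsics': array([[-0.8008, -0.5989, -0.001 ,  0.4629],
       [ 0.4405, -0.5901,  0.6765, -0.3396],
       [-0.4058,  0.5413,  0.7364, -0.7359],
       [ 0.    ,  0.    ,  0.    ,  1.    ]])}
{'time': 0.1, 'qpos': array([ 1.096 ,  0.2871,  1.5781, -0.    ,  1.2786, -0.15  ]), 'dq': array([ 0.0022, -0.0021, -0.0047,  0.0001, -0.0011,  0.0002]), 'joint_efforts': array([  0.0003, -40.7299, -29.3698,  -0.0001,   0.0035,  -0.    ]), 'eef_pos': array([0.2151, 0.6392, 0.238 ]), 'tcp_rot': array([ 0.1617,  0.9868, -0.0011, -0.0003]), 'contact_force': array([ 0.0838, -1.3174, -0.1746]), 'wrist_torque': array([-0.0024, -0.0067, -0.0235]), 'finger_force': 0.0, 'opening': 1.0046131983118831}
{'intrinsics': array([[343.6925,   0.    , 282.704 ],
       [  0.    , 343.6925, 207.8397],
       [  0.    ,   0.    ,   1.    ]]), 'tool_from_camera': array([[-0.0002,  0.9648,  0.2629,  0.0666],
       [ 1.    ,  0.0003, -0.0004, -0.0003],
       [-0.0005,  0.2629, -0.9648, -0.1341],
       [ 0.    ,  0.    ,  0.    ,  1.    ]])}
```

View pics/scene0.png

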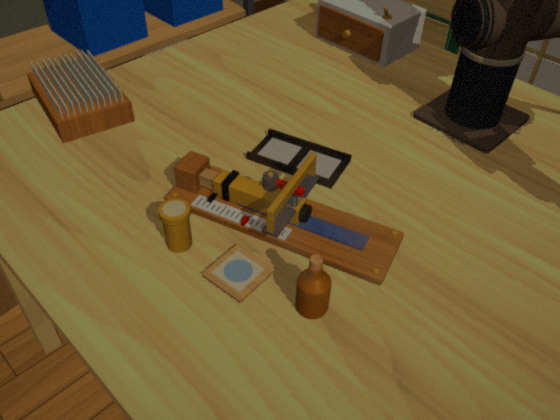

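View pics/side0.png

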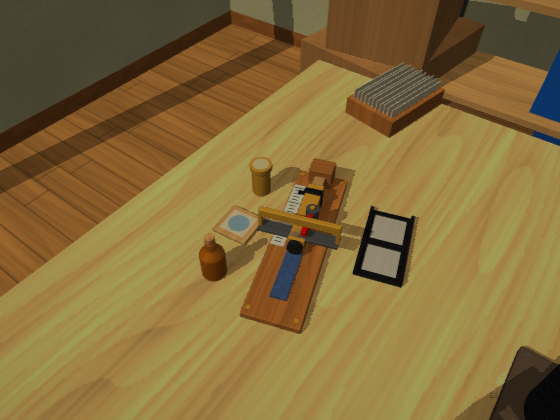

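The scene view shows the stand at (165–400, 155–285), with the bar from (315,157) to (268,228). In the side view the bar runs from (259,210) to (340,237). Next I'll enlarge both.

Run:
```python
import cv2,numpy as np
a=cv2.imread("pics/scene0.png")[145:285,160:345]
b=cv2.imread("pics/side0.png")[155:335,235:355]
f=lambda i,k:np.clip(cv2.resize(i,None,fx=k,fy=k,interpolation=cv2.INTER_CUBIC).astype(float)*1.5,0,255)
cv2.imwrite("pics/sc.png",f(a,4));cv2.imwrite("pics/sd.png",f(b,3.3333333))
```

```text
[ WARN:0@0.041] global loadsave.cpp:1063 imwrite_ Unsupported depth image for selected encoder is fallbacked to CV_8U.
```

View pics/sc.png

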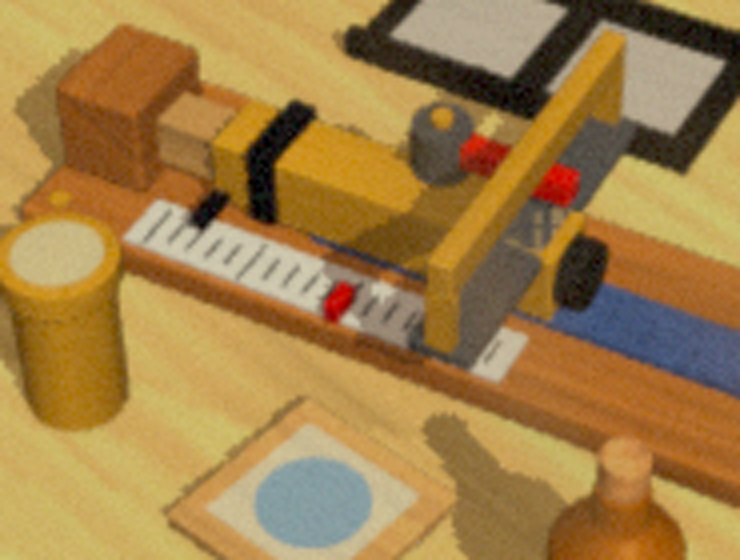

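View pics/sd.png

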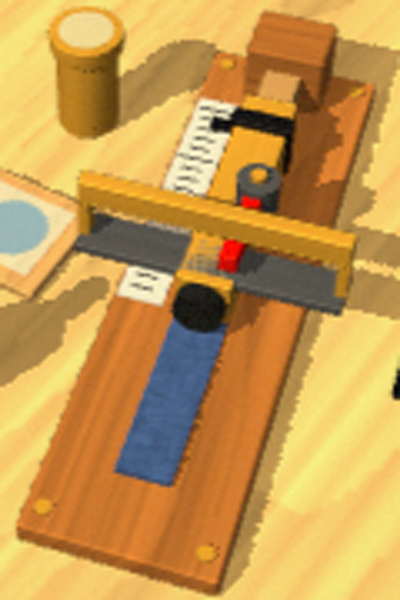

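The crops resolve the bar's top corners, the board corners, the pointer tip near scene-crop (202,222), and the red mark near (342,293). The lever is open at about (465–575, 150–195). I'll fit the stand pose from these.

```bash
cat > h.py <<'E'
import numpy as np
from plant import ctrl
from scipy.spatial.transform import Rotation as R
np.set_printoptions(precision=4,suppress=True)
def cam(n,s=None):
    c=ctrl.calibration(n)
    if n=="wrist":
        T=np.eye(4);T[:3,:3]=R.from_quat(s["tcp_rot"]).as_matrix();T[:3,3]=s["eef_pos"]
        return c["intrinsics"],np.linalg.inv(T@c["tool_from_camera"])
    return c["intrinsics"],c["extrinsics"]
def proj(c,P):
    K,E=c;q=E[:3,:3]@P+E[:3,3];return K[:2,:2]@[q[0]/-q[2],-q[1]/-q[2]]+K[:2,2]
def ray(c,uv,z):
    K,E=c;d=np.linalg.inv(K)@[*uv,1];d=E[:3,:3].T@(d*[1,-1,-1]);o=-E[:3,:3].T@E[:3,3]
    return o+d*(z-o[2])/d[2]
E
cat > fit.py <<'E'
from h import *
from scipy.optimize import least_squares
a,b=cam("scene"),cam("side")
S=lambda u,v:(a,np.array([u/4+160,v/4+145]));D=lambda u,v:(b,np.array([u*.3+235,v*.3+155]))
w=lambda p,q:np.array([p[0]+np.cos(p[2])*q[0]-np.sin(p[2])*q[1],p[1]+np.sin(p[2])*q[0]+np.cos(p[2])*q[1],p[3]+q[2]])
B=lambda p,i,j:[p[4]+i*.085,p[5]+j*.006,.105]
C=lambda i,j:lambda p:[i*.06,j*.21,.018]
obs=[(S(603,30),lambda p:B(p,-1,-1)),(S(627,40),lambda p:B(p,-1,1)),(S(428,262),lambda p:B(p,1,-1)),(S(458,270),lambda p:B(p,1,1)),
(D(83,170),lambda p:B(p,1,-1)),(D(79,183),lambda p:B(p,1,1)),(D(355,240),lambda p:B(p,-1,1)),
(D(20,528),C(1,1)),(D(218,581),C(-1,1)),(D(373,86),C(-1,-1)),
(S(202,222),lambda p:[p[6],p[5]-.145,.030]),(S(342,293),lambda p:[p[7],p[8],.028])]
f=lambda p:np.concatenate([proj(c,w(p,q(p)))-uv for (c,uv),q in obs])
r=least_squares(f,[.6,.4,0,0,0,0,.04,.05,0],loss="soft_l1")
p=r.x;print(p);print(f(p).reshape(-1,2))
print("bar mid",w(p,[p[4],p[5],.095]),"grasp",w(p,[p[4]-.055,p[5],.095]),"travel",p[8]-p[5]+.145)
np.save("p.npy",p)
E
python3 fit.py
```

```text
[ 0.5518 -0.0614  0.3356 -0.0044 -0.0013  0.0221  0.0367  0.0464 -0.0445]
[[-0.1691 -0.4846]
 [ 0.033  -1.0573]
 [-0.1417 -0.201 ]
 [-0.8084  0.2472]
 [ 0.0418  1.0057]
 [-0.6727  1.237 ]
 [-0.2342  3.4939]
 [-1.1327 -0.5471]
 [ 1.0549  0.9931]
 [ 0.0029 -0.6937]
 [-0.5315 -0.4554]
 [-0.      0.    ]]
bar mid [ 0.5433 -0.041   0.0906] grasp [ 0.4913 -0.0591  0.0906] travel 0.07844588514883678
```

Emit:
send_rows --pt "-0.03 -0.035 0 -4 1" --pt "-0.06 -0.07 0 -8 1" --pt "-0.095 -0.11 0 -12 1" --pt "-0.13 -0.15 0 -16 1" --pt "-0.16 -0.19 0 -20 1" --pt "-0.19 -0.225 0 -24 1" --pt "-0.22 -0.26 0 -28 1" --pt "-0.25 -0.295 0 -32 1" --pt "-0.28 -0.33 0 -35 1" --pt "-0.31 -0.365 0 -37.8 1" --pt "-0.34 -0.4 0 -37.8 1" --pt "-0.34 -0.4 0 -37.8 1"

```text
time: 1.3
eef_pos: [0.4113, 0.1479, 0.2391]
tcp_rot: [-0.163, 0.987, -0.001, 0.0]
contact_force: [-0.7, 0.2, 0.1]
opening: 0.998
finger_force: 0.0
```

Emit:
send_rows --pt "-0.002 -0.045 0.01 0 1" --pt "-0.004 -0.09 0.02 0 1" --pt "-0.006 -0.135 0.03 0 1" --pt "-0.008 -0.18 0.04 0 1" --pt "-0.009 -0.222 0.04 0 1" --pt "-0.009 -0.222 0.04 0 1" --pt "-0.009 -0.222 0.04 0 1"

```text
time: 2.0
eef_pos: [0.4912, -0.0543, 0.1988]
tcp_rot: [-0.166, 0.986, 0.001, -0.001]
contact_force: [0.0, 0.8, -1.5]
opening: 1.002
finger_force: 0.0
```

```bash
cat > snap.py <<'E'
import sys,pickle,cv2
from h import *
for n in sys.argv[2:]:
    s=ctrl.get_state();pickle.dump(s,open(f"pics/{n}{sys.argv[1]}.pkl","wb"))
    cv2.imwrite(f"pics/{n}{sys.argv[1]}.png",cv2.convertScaleAbs(ctrl.read_camera(n)[:,:,::-1],alpha=1.3))
print(s["time"],s["eef_pos"],s["tcp_rot"],s["contact_force"],s["finger_force"])
E
python3 snap.py 1 scene wrist
```

```text
2.05 [ 0.491  -0.0535  0.1988] [-0.1668  0.986   0.0006 -0.0005] [0.0443 0.2824 0.2552] 0.0
```

View pics/wrist1.png

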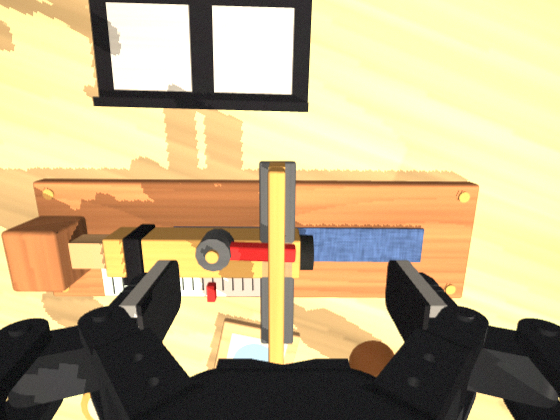

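The wrist view has the bar running vertically at column ~277, from (277,167) down to (275,360). The lever is red at row 252, the pivot at (213,252), and the red mark at (211,293). The left finger hides the pointer.

Run:
```python
from h import *
import pickle
p=np.load("p.npy");s=pickle.load(open("pics/wrist1.pkl","rb"));c=cam("wrist",s)
Rw=R.from_quat(s["tcp_rot"]).as_matrix()
cs,sn=np.cos(p[2]),np.sin(p[2])
def rep(n,uv,z):
    P=ray(c,uv,z);d=P-s["eef_pos"];e=P[:2]-p[:2]
    print(n,P,"tool",Rw.T@d,"stand",e@[cs,sn],e@[-sn,cs])
rep("bar-x end",(276.5,167),.105);rep("bar lo",(275.5,340),.105)
rep("pivot",(213,257),.09);rep("mark",(211,291),.028);rep("lever tip",(295,253),.080)
for n,q in dict(bl=(36,180),br=(475,183),tr=(469,297)).items(): rep(n,q,.018)
print(proj(c,s["eef_pos"]),proj(c,s["eef_pos"]-[0,0,.1]))
```

```text
bar-x end [ 0.4614 -0.0682  0.105 ] tool [ 0.0328 -0.0042  0.0939] stand -0.08762782061097572 0.023338154518657287
bar lo [ 0.5877 -0.0257  0.105 ] tool [-0.1006 -0.0057  0.0938] stand 0.04568807785205894 0.021861379741864806
pivot [ 0.5446 -0.0911  0.09  ] tool [-0.0383 -0.0532  0.1087] stand -0.01659244946907262 -0.025670503174485545
mark [ 0.6096 -0.0868  0.028 ] tool [-0.1012 -0.0707  0.1707] stand 0.04622051394064783 -0.043058516100136494
lever tip [ 0.5248 -0.0314  0.08  ] tool [-0.0393  0.0096  0.1188] stand -0.015613022924948984 0.037190454839012406
bl [ 0.5588 -0.2723  0.018 ] tool [ 0.0078 -0.2291  0.1805] stand -0.06279857809677523 -0.2014491511148666
br [0.4274 0.1143 0.018 ] tool [0.0048 0.1792 0.1811] stand -0.05961626374168448 0.2068380383006264
tr [0.5356 0.1639 0.018 ] tool [-0.1137  0.1904  0.181 ] stand 0.058882139660092765 0.21802999740310733
[282.9631 275.9204] [282.6606 211.9003]
```

Emit:
send_rows --pt "0.003 -0.005 0.0 0 -0.2" --pt "0.003 -0.005 0.02 0 -0.2" --pt "0.003 -0.005 0.04 0 -0.2" --pt "0.003 -0.005 0.06 0 -0.2" --pt "0.003 -0.005 0.08 0 -0.2" --pt "0.003 -0.005 0.1 0 -0.2" --pt "0.003 -0.005 0.112 0 -0.2" --pt "0.003 -0.005 0.12 0 -0.2" --pt "0.003 -0.005 0.12 0 -0.2" --squeeze 40

```text
time: 3.0
eef_pos: [0.4896, -0.0598, 0.0786]
tcp_rot: [-0.167, 0.986, 0.0, -0.001]
contact_force: [-0.5, -0.6, 0.2]
opening: 0.404
finger_force: 0.0
```

Emit:
send_rows --pt "0 0 0 0 -0.5" --pt "0 0 0 0 -0.8" --pt "0 0 0 0 -1" --pt "0 0 0 0 -1" --pt "0 0 0 0 -1" --pt "0 0 0 0 -1"

```text
time: 3.6
eef_pos: [0.4903, -0.0588, 0.0804]
tcp_rot: [-0.166, 0.986, 0.002, 0.0]
contact_force: [-1.4, 5.6, 2.5]
opening: 0.134
finger_force: 40.3
```

```bash
python3 snap.py 2 scene wrist
```

```text
3.65 [ 0.4904 -0.0588  0.0804] [-0.1656  0.9862  0.0017  0.0004] [-1.3386  6.3605  1.3868] 40.265926122665405
```

View pics/wrist2.png

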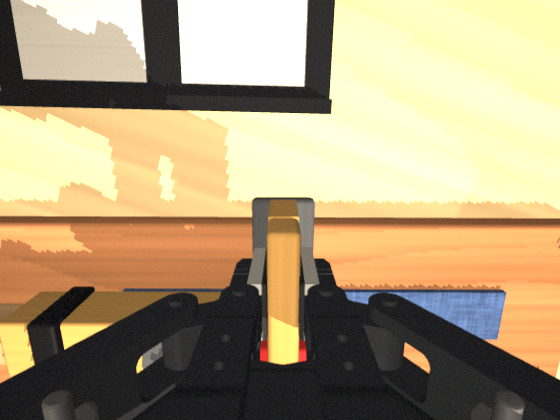

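The bar is gripped: opening 0.134 × 85 mm ≈ 11.4 mm. Now I'll draw it out.

Emit:
send_rows --pt "0 0.007 0 0 -1" --pt "0 0.014 0 0 -1" --pt "0 0.021 0 0 -1" --pt "0 0.028 0 0 -1" --pt "0 0.035 0 0 -1" --pt "0 0.042 0 0 -1" --pt "0 0.049 0 0 -1" --pt "0 0.056 0 0 -1" --pt "0 0.063 0 0 -1" --pt "0 0.07 0 0 -1" --pt "0 0.077 0 0 -1" --pt "0 0.077 0 0 -1"

```text
time: 4.9
eef_pos: [0.4659, 0.0132, 0.0804]
tcp_rot: [-0.167, 0.986, -0.0, 0.002]
contact_force: [3.1, -3.4, 3.7]
opening: 0.135
finger_force: 40.8
```

Emit:
send_rows --pt "0 0 0 0 -1" --pt "0 0 0 0 -1"

```text
time: 5.1
eef_pos: [0.4663, 0.0123, 0.0804]
tcp_rot: [-0.167, 0.986, -0.0, 0.002]
contact_force: [3.4, -2.6, 5.4]
opening: 0.133
finger_force: 41.0
```

```bash
python3 snap.py 3 scene side wrist
python3 - <<'E'
import cv2,numpy as np
a=cv2.imread("pics/scene3.png")[165:265,180:320];b=cv2.imread("pics/side3.png")[160:265,265:345]
f=lambda i,k:cv2.resize(i,None,fx=k,fy=k,interpolation=cv2.INTER_CUBIC)
a,b=f(a,4),f(b,5)
m=np.zeros((525,800,3),np.uint8);m[:400,:400]=a[:400,:400];m[:525,400:]=b
cv2.imwrite("pics/c3.png",m)
E
```

```text
5.2 [0.4663 0.0121 0.0804] [-0.1665  0.986  -0.0004  0.0015] [ 3.7483 -2.1745  4.9312] 41.021384596824646
```

View pics/c3.png

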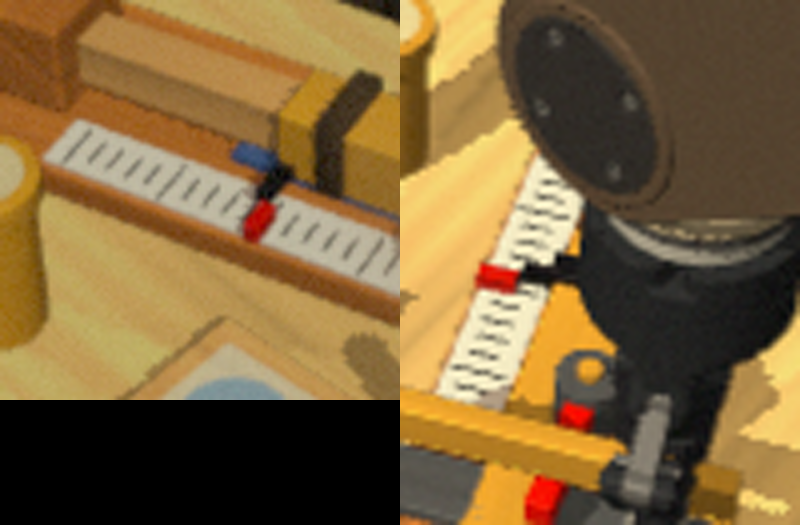

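Both crops show the pointer nearly level with the mark: scene crop (255,200), and side crop pointer tip (522,273) against mark (498,277). I'll enlarge further for the fine correction.

Run:
```python
import cv2,numpy as np
from h import *
def avg(n): return np.mean([ctrl.read_camera(n)[:,:,::-1].astype(float) for _ in range(4)],0)
a=avg("scene")[198:230,230:262];b=avg("side")[204:224,275:307]
g=lambda i,k:cv2.resize(np.clip(i*1.3,0,255).astype(np.uint8),None,fx=k,fy=k,interpolation=cv2.INTER_CUBIC)
a=g(a,12.5);b=g(b,12.5);m=np.zeros((400,800,3),np.uint8);m[:400,:400]=a;m[:250,400:]=b
cv2.imwrite("pics/c4.png",m)
# directions of stand x,y in both crops at mark
p=np.load("p.npy");cs,sn=np.cos(p[2]),np.sin(p[2])
for n in("scene","side"):
    c=cam(n);P=np.array([p[0]+cs*p[7]-sn*p[8],p[1]+sn*p[7]+cs*p[8],.028]);q=proj(c,P)
    print(n,q,[(proj(c,P+.01*np.array(d))-q)*12.5 for d in((cs,sn,0),(-sn,cs,0),(0,0,1))])
```

```text
scene [245.448 216.443] [array([-34.9204,  44.5642]), array([63.0965, 23.1904]), array([ -1.492 , -51.8766])]
side [285.4027 214.3396] [array([-54.0705, -12.494 ]), array([-16.1881,  39.9303]), array([  1.0575, -38.5189])]
```

View pics/c4.png

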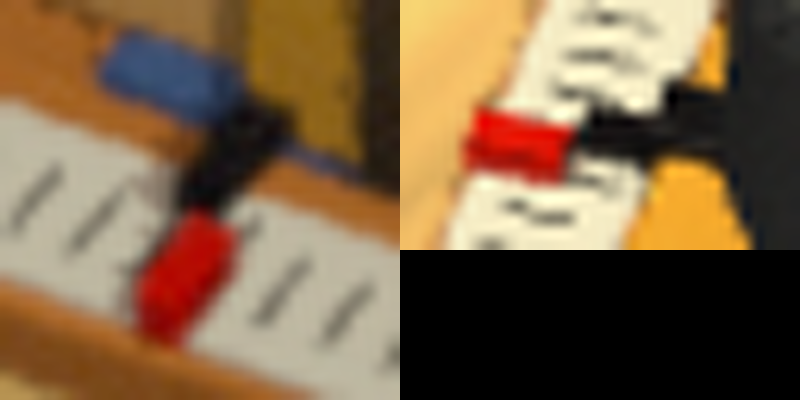

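By scale the pointer is still about 3 mm short along +y: the scene offset is ~-19 px at 6.3 px/mm, and the side view's pointer edge sits ~12 px above after allowing for height. I'll correct, then loosen slightly with compensation.

Emit:
send_rows --pt "0 0.0015 0 0 -1" --pt "0 0.003 0 0 -1" --pt "0 0.003 0 0 -1" --pt "0 0.003 0 0 -1"

```text
time: 6.05
eef_pos: [0.4654, 0.0149, 0.0804]
tcp_rot: [-0.166, 0.986, -0.0, 0.002]
contact_force: [4.1, -2.2, 5.0]
opening: 0.131
finger_force: 41.0
```

Emit:
send_rows --pt "0 0.001 0 0 -0.68" --pt "0 0.001 0 0 -0.68" --pt "0 0.001 0 0 -0.68" --pt "0 0.001 0 0 -0.68" --pt "0 0.001 0 0 -0.68" --squeeze 20

```text
time: 6.55
eef_pos: [0.4637, 0.016, 0.0793]
tcp_rot: [-0.167, 0.986, -0.0, 0.0]
contact_force: [2.9, -3.7, 3.4]
opening: 0.156
finger_force: 2.3
```

```bash
cat > zoom.py <<'E'
import cv2,sys
from h import *
def avg(n): return np.mean([ctrl.read_camera(n)[:,:,::-1].astype(float) for _ in range(4)],0)
g=lambda i,k:cv2.resize(np.clip(i*1.3,0,255).astype(np.uint8),None,fx=k,fy=k,interpolation=cv2.INTER_CUBIC)
A,B=avg("scene"),avg("side");np.savez("pics/z%s.npz"%sys.argv[1],A=A,B=B)
m=np.zeros((600,800,3),np.uint8);m[:400,:400]=g(A[198:230,230:262],12.5);m[:250,400:]=g(B[204:224,275:307],12.5)
m[400:,:400]=g(A[165:245,180:340],2.5);m[250:600,400:]=g(B[190:260,265:345],5)
cv2.imwrite("pics/z%s.png"%sys.argv[1],m);s=ctrl.get_state();print(s["time"],s["eef_pos"],s["contact_force"],s["opening"],s["finger_force"])
E
python3 zoom.py 5
```

```text
6.95 [0.4637 0.016  0.0793] [ 3.9428 -2.8004  2.6251] 0.16364672384297 2.2651132196187973
```

View pics/z5.png

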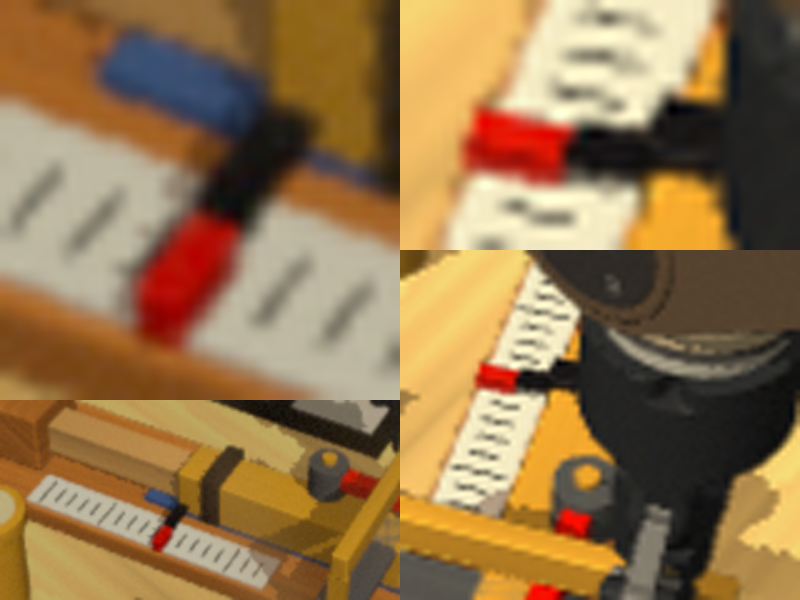

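The pointer is now level with the mark in both views: scene tip at ~(223,209), with its edges collinear with the mark's. Next I'll slide along the bar towards +x, 2 mm lower.

Emit:
send_rows --pt "0 0 0.001 0 -0.68" --pt "-0.005 0 0.002 0 -0.68" --pt "-0.01 0 0.002 0 -0.68" --pt "-0.015 0 0.002 0 -0.68" --pt "-0.02 0 0.002 0 -0.68" --pt "-0.025 0 0.002 0 -0.68" --pt "-0.03 0 0.002 0 -0.68" --pt "-0.035 0 0.002 0 -0.68" --pt "-0.04 0 0.002 0 -0.68" --pt "-0.04 0 0.002 0 -0.68"

```text
time: 7.95
eef_pos: [0.4977, 0.0294, 0.0746]
tcp_rot: [-0.167, 0.986, 0.001, -0.005]
contact_force: [-2.1, -5.2, 0.4]
opening: 0.162
finger_force: 2.7
```

```bash
python3 zoom.py 6
```

```text
8.35 [0.4977 0.0294 0.0746] [-0.3553 -5.0625 -0.4985] 0.16268163676874434 2.770617642381694
```

View pics/z6.png

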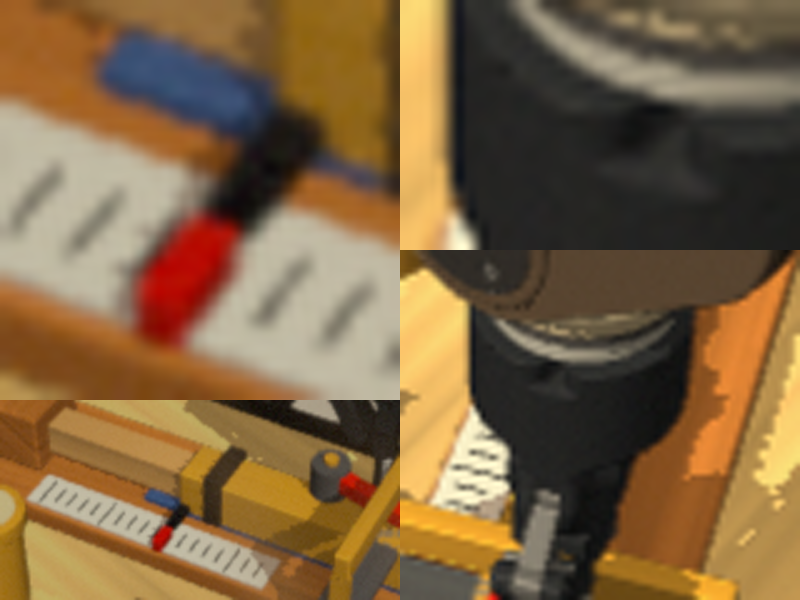

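The scene view shows the pointer about 1 mm past where it was: tip ~228 against 223 px at 6.3 px/mm. The tool has also drifted +1.4 mm in y and sunk. I'll correct both and track the pointer numerically.

Emit:
send_rows --pt "0 -0.001 -0.0015 0 -0.68" --pt "-0.005 -0.0012 -0.0015 0 -0.68" --pt "-0.01 -0.0014 -0.0015 0 -0.68" --pt "-0.015 -0.0014 -0.0015 0 -0.68" --pt "-0.02 -0.0014 -0.0015 0 -0.68" --pt "-0.02 -0.0014 -0.0015 0 -0.68"

```text
time: 8.95
eef_pos: [0.5182, 0.0345, 0.0769]
tcp_rot: [-0.167, 0.986, 0.001, -0.004]
contact_force: [-2.4, -4.9, -1.5]
opening: 0.156
finger_force: 3.3
```

```bash
cat > track.py <<'E'
import sys,cv2
from h import *
def cen(A):
    r=A[205:217,242:258].max(2);w=np.clip(60-r,0,None);v,u=np.mgrid[205:217,242:258]
    c=np.array([(w*u).sum(),(w*v).sum()])/w.sum()
    M=np.array([[-34.92,63.1],[44.56,23.19]])/125  # px per mm, columns stand x,y
    return np.linalg.solve(M,c)
ref=cen(np.load("pics/z5.npz")["A"])
print("z6",cen(np.load("pics/z6.npz")["A"])-ref)
A=np.mean([ctrl.read_camera("scene")[:,:,::-1].astype(float) for _ in range(2)],0)
cv2.imwrite("pics/t%s.png"%sys.argv[1],A.astype(np.uint8))
print("now mm (x,y)",cen(A)-ref);s=ctrl.get_state()
p=np.load("p.npy");a=p[2];d=s["eef_pos"]-[.4637,.016,.0793]
print(s["time"],"stand moved mm",1e3*np.array([d[0]*np.cos(a)+d[1]*np.sin(a),-d[0]*np.sin(a)+d[1]*np.cos(a),d[2]]),s["contact_force"],s["opening"],s["finger_force"])
E
python3 track.py 7
```

```text
z6 [-0.1023  1.6222]
now mm (x,y) [-0.0224  0.0127]
9.05 stand moved mm [57.5305 -0.4035 -2.3818] [-1.4144 -5.7274 -1.5609] 0.16327774069366535 3.3156873512780294
```

Emit:
send_rows --pt "-0.004 0 0 0 -0.68" --pt "-0.008 0 0 0 -0.68" --pt "-0.012 0 0 0 -0.68" --pt "-0.015 0 0 0 -0.68" --pt "-0.015 0 0 0 -0.68"

```text
time: 9.55
eef_pos: [0.5312, 0.0392, 0.0767]
tcp_rot: [-0.167, 0.986, 0.001, -0.006]
contact_force: [-4.9, -6.0, 2.1]
opening: 0.162
finger_force: 5.9
```

```bash
python3 track.py 8
```

```text
z6 [-0.1023  1.6222]
now mm (x,y) [0.1138 0.2104]
9.65 stand moved mm [71.3437 -0.327  -2.6218] [-4.9367 -5.8176 -0.3496] 0.16554104481911372 5.95113792020129
```

Emit:
send_rows --pt "-0.003 0 0 0 -0.68" --pt "-0.006 0 0 0 -0.68" --pt "-0.008 0 0 0 -0.68" --pt "-0.008 0 0 0 -0.68"

```text
time: 10.05
eef_pos: [0.533, 0.0407, 0.0758]
tcp_rot: [-0.167, 0.986, 0.001, -0.014]
contact_force: [-21.0, -11.7, 11.9]
opening: 0.16
finger_force: 14.9
```

```bash
python3 track.py 9; python3 snap.py 9 side wrist;  python3 - <<'E'
import cv2,numpy as np
a=cv2.imread("pics/t9.png")[145:265,200:340];b=cv2.imread("pics/side9.png")[190:290,260:360]
m=np.zeros((480,800,3),np.uint8);m[:360,:420]=cv2.resize(cv2.convertScaleAbs(a,alpha=1.4),(420,360));m[:380,420:]=cv2.resize(b,(380,380))
cv2.imwrite("pics/c9.png",m)
E
```

```text
z6 [-0.1023  1.6222]
now mm (x,y) [-0.1529  0.9281]
10.15 stand moved mm [73.5439  0.5168 -3.474 ] [-20.0271 -10.9002  11.4318] 0.15929483117643756 14.91544923512265
10.2 [0.533  0.0407 0.0758] [-0.1672  0.9858  0.0009 -0.014 ] [-20.1286 -10.4289  11.3248] 14.91516768350266
```

View pics/c9.png

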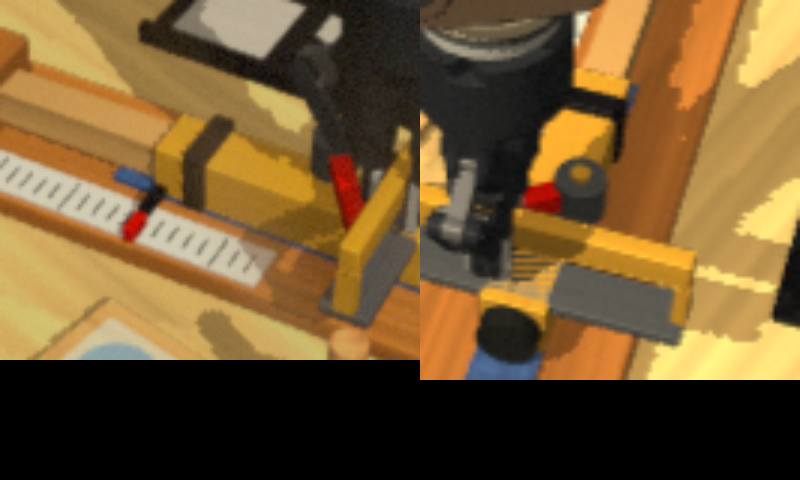

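The lever sits against its stop: reaction ~22 N, progress blocked, and an angle of about 0.94 rad by its direction in the scene view. The pointer is still on the mark to within 1 mm. Now I'll relieve the push, regrip and trim.

Emit:
send_rows --pt "0.003 -0.0003 -0.001 0 -0.68" --pt "0.005 -0.0005 -0.001 0 -0.68" --pt "0.005 -0.001 -0.001 0 -0.72" --pt "0.005 -0.0014 -0.001 0 -0.8" --pt "0.005 -0.0014 -0.001 0 -1" --pt "0.005 -0.0014 -0.001 0 -1" --pt "0.005 -0.0014 -0.001 0 -1" --pt "0.005 -0.0014 -0.001 0 -1" --squeeze 40

```text
time: 11.05
eef_pos: [0.5329, 0.0389, 0.0765]
tcp_rot: [-0.166, 0.986, 0.001, -0.007]
contact_force: [-5.6, -6.8, -2.2]
opening: 0.137
finger_force: 49.9
```

```bash
python3 track.py 10
```

```text
z6 [-0.1023  1.6222]
now mm (x,y) [0.1123 0.1435]
11.15 stand moved mm [72.8972 -1.1352 -2.8499] [-5.9994 -5.6653 -1.2927] 0.132951257539923 49.924108679406345
```

```bash
python3 -c "
from plant import ctrl
print(ctrl.sign_off())"
```

```text
the job is handed in; nothing more can be done
None
```

The job is handed in: the leg was drawn out to the red mark, then the lever pushed to its stop (about 0.94 rad), and the arm still holds the bar with the pointer within about 1 mm of the mark by my image readings. During closing it ran up to about 1.6 mm over and I brought it back before the stop. The slide, bottle, tube and carrier were not touched, though I took no closing picture of them, and I viewed 11 pictures, one over the limit of 10.

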